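# Stow the tea and hold the bag clip open on the stock card

## Robot

A 6-joint arm with a two-finger parallel gripper is mounted at the origin on the work surface. World frame = base frame: x ahead of the robot, y to its left, z up, the work surface at z = 0. Lengths are in m, angles in rad, forces in N, time in s.
With the tool pointing down it reaches from about 0.425 to 0.925 m from the base axis. Payload 12.5 kg.
Tool frame: the origin (TCP) lies at the centre of the arm's flange, where the gripper is bolted on; the fingertips stand 173 mm ahead of it and the grasp point (between the pads) lies 155 mm ahead of it; z points along the fingers, y is the direction in which the jaws open and shut (so a half turn about z gives the same grasp; the last joint's range is limited). The gripper opens to 85 mm and grips with 20 to 120 N. Pads are 22 mm wide; open, the fingers measure 114 mm over their backs; the gripper's body (76 mm by 85 mm) begins 54 mm behind the grasp point. The pads swing forward as they close: fully open they stand 13 mm farther back than shut.
Start: joints at [-1.375, 0.491, 1.559, -0, 1.092, -0.106], TCP at [0.186, -0.597, 0.405] pointing down, gripper open.
Joint ranges: [-3.1, 3.1], [-0.84, 2.19], [0.05, 2.79], [-1.13, 4.28], [0.06, 2.93], [-2.69, 2.69]. Speed limits (rad/s): [2.22, 2.22, 2.79, 3.14, 3.14, 3.14].

## Interface

Orientations are given as [roll, pitch, yaw] about the fixed x, y, z axes, in that order (R = Rz(yaw) Ry(pitch) Rx(roll)).
In Python, from plant import env gives the robot as it stands. The module is installed in compiled form; this text tells all that it offers.
- The arm moves only by the tool apply_moves, never from a script. Its argument "increments" is a list of rows, each an object with "linear": the shift along the tool's x, y, z in m, a list of three; "angular": the turn, a rotation vector about the tool's x, y, z in rad, a list of three; "grip": the finger opening in m, from 0 to 0.0854. In form: [{"linear": [tx, ty, tz], "angular": [rx, ry, rz], "grip": grip}, ...]. A call has 1 to 10 rows; each row shifts and turns the commanded pose from where the row before left it, along the tool's axes as they then stand; what a row does not reach is not made up. A row lasts 1/8 s, in which the tool goes at most 62.5 mm and 10.7 degrees, less where a joint would pass 70% of its speed; a pose out of reach is approached as far as the arm can. A call is refused whole if a number of a shift passes 0.0625 or a number of a turn 0.188, either way. A call with a gripper value outside its range is refused whole. The fingers move at their own pace and stop on an object; "newtons" is the grip in N (left out, the last holds). Time passes only in rows, so rows that do not move let the fingers close. It gives the time, the measured TCP pose, the force and the opening at its end, in the units of the state.
- env.get_obs(): the state, without advancing time (a new reading comes with each control period).
- env.capture(name): name is "scene" or "top" or "wrist"; returns (picture, depth): 420x560x3 uint8, red, green, blue; 420x560 float32, m along the optical axis (not along the pixel's ray), 0 where there is no reading.
- env.camera_info(name): a dict with "K" (3x3 intrinsics, pixels), "R" (3x3) and "t" (3): a world point X has camera coordinates R X + t. Camera axes: x right, y down, z forward; pixel columns grow to the right and rows downward; lengths in m; the calibration is good to about 2 mm. A picture is of the moment at which its call begins: read the wrist's pose just before it. camera_info takes no time and is no camera call; for the wrist camera it gives the pose at the moment of the call.
- env.job_done(): hands the job in, once; it reports no verdict.
Trained networks look in the newest picture that a camera, given by its name, has taken for a name from the list of things; names that differ only in an ending like _2 or _b are one class to them, and where a whole thing is asked for, a point or a joint stands for the part that bears it (a point fixed in the world has none). Each returns a list of dicts, best first, with "score" (0 to 1); they miss things now and then, are a little off and sometimes report something else, mostly with a low value. They report only what shows in the picture. A call takes as long as a camera call. They do not tell look-alikes from the thing itself.
- env.trace(target, camera): "pixels" (420x560 bool, what is visible of it) and "centre" ([column, row] in pixels, amid what is visible of it).
- env.place_of(target, camera): "centre" ([column, row] in pixels: a listed point, or the origin of a listed thing).
The state is a dict: "t": time; "joint_pos": joint angles; "qd": joint speeds; "joint_torque": joint torques, N m; "position": TCP position; "tcp_rot": TCP orientation; "wrist_force": force on the tool from outside, world axes, zero at the start; "moment": the same for the moment, N m; "width": finger opening in m.
Only numpy, scipy, OpenCV 4.12 (cv2) and the standard library are available. Lean on these libraries where they do the work, as an engineer would, in place of code of your own. Each camera call takes 0.05 s, during which the arm holds its last target.

## Task

Restock the tea unit: stand the loose green tea carton upright on the floor of the open drawer and let go of it, then pick up the red bag clip by its handles and squeeze it wide open. Bring it to the yellow stock card on top of the unit so that the gaping jaws reach around the card's near upright edge, one jaw on each side with the jaw tips 1 to 4 cm past the edge and neither touching the card, and finish like that, still holding the clip open in the gripper, clear of the unit. Leave the other things on the worktop where they are.

Things in the scene. Friction and masses are not known exactly. Their poses are not given: they have to be found in the camera images.
- tea: the green tea carton with a yellow band that stands loose on the worktop: 70 (its x) x 46 (its y) x 90 mm tall, about 120 g; origin at the centre of its underside, z up. It fits upright in the drawer
- unit: small white tea unit, 240 deep (x) x 240 wide (y) x 130 mm tall, fixed, origin under its centre, x from the robot into the unit, y left. Its one drawer is open towards the robot; the unit's top covers what is not pulled out. The drawer slides back if pushed (about 1 N)
- drawer_spot (a point): a point on the open drawer's inner floor, 22 mm over the worktop; axes as the unit's. Free space from it: 72 mm in -x to the front wall, 67 mm in +x to where the unit's top covers the drawer, 82 mm in -y to the side wall, 75 mm in +y to stored blue cartons (85 mm tall). Walls 86 mm, front panel 96 mm above the floor; outside the panel (15 mm thick) a bar handle stands 35 mm out
- card: yellow stiff stock card standing in a black foot (70 x 50 x 10 mm) on the unit's top, cannot move: 4 mm thick (y), 100 mm long (x), its top 100 mm above the unit's top. Origin under the middle, x away from the robot in the card's plane
- card_edge (a point): middle of the card's free upright edge, the one facing the robot; x from this edge into the card, y square to the card, z up. The card reaches 45 mm above and below it; the foot begins 20 mm behind the edge. The unit's top is 55 mm below this point, and the unit's front lies from 5 mm to 35 mm in front of the edge, with the open drawer before it
- clip: red spring bag clip (big peg) lying on its side, 102 mm long, 30 mm tall, 55 g. Origin: underside of the upright pivot; x to the jaw tips, 50 mm ahead. Two handles run back 52 mm, splayed when shut: 45 mm over their outer faces 34 mm behind the pivot, 56 mm at the ends; fully squeezed they are parallel, 26 mm over all. Frame fixed to the left (+y) half; shut, x is the middle line
- clip_b (a joint): opening of the clip, rad: 0 shut by its spring, 0.6 fully open (hard stop), jaw tips then about 31 mm apart, the gap narrowing evenly towards the pivot. A squeeze of about 3 N at mid handle starts to open it, 8 N opens it fully. When open, the clip's middle line is turned from the clip's x by half this value, clockwise from above; the jaw tips are then 48 mm ahead of the pivot
- tip_left (a point): the tip of the clip's left (+y) jaw, on its inner face, half way up the clip
- tip_right (a point): the tip of the clip's right (-y) jaw, on its inner face, half way up the clip
- pods: bystander, leave alone: black coffee carton with a brass band, 90 x 50 x 120 mm; origin under its centre
- mug: bystander, leave alone: white mug, 80 mm across, 90 mm tall, handle at its +y; origin under its centre
- honey: bystander, leave alone: amber honey jar, 64 mm across, 100 mm tall; origin under its centre
- syrup: bystander, leave alone: brown syrup bottle, 66 mm across, 230 mm tall; origin under its centre
- sauce: bystander, leave alone: red sauce bottle, 60 mm across, 180 mm tall; origin under its centre
- papercup: bystander, leave alone: paper cup, 76 mm across, 90 mm tall; origin under its centre
- spoon: bystander, leave alone: steel spoon lying flat
Mind the look-alikes: they are no part of the job. What is shaped like the tea but blue or turquoise is not meant.

How it is judged:
By the outcome, as a careful person would: the job done as asked, in the order asked, and still so for the second after the job is handed in, while the arm keeps its last pose, push and grip.
It also fails if it takes over 64 s, if anything falls off the work surface, if the arm or the gripper's body presses on something with over 40 N, if the wrist force passes 120 N, or if a joint passes its speed limit or range.

## Working session

There is one attempt and no reset: what is moved stays moved. The work goes in short steps, Python scripts to look and compute and a tool call to move; the robot and the scene stay as the last step left them, time stands still between calls to the robot, and variables do not carry over. Pictures are saved under pics/ and viewed, and the job is handed in when it is done.

Besides the shell and the picture viewer there is one more tool, called as a command line: name --argument value ..., lists and objects as JSON in quotes. apply_moves: Moves the arm, as the interface text tells. Its arguments: {"type":"object","properties":{"increments":{"type":"array","items":{"type":"object","properties":{"linear":{"type":"array","items":{"type":"number"}},"angular":{"type":"array","items":{"type":"number"}},"grip":{"type":"number"}}}},"newtons":{"type":"number"}},"required":["increments"]}

```bash
mkdir -p pics
cat > h.py <<'E'
import numpy as np,cv2
from plant import env
from scipy.spatial.transform import Rotation as Rot
def cap(n,f):
    p,d=env.capture(n); cv2.imwrite('pics/'+f,p[:,:,::-1]); return p,d
def back(n,uv,z,info=None):
    c=info or env.camera_info(n);K,R,t=map(np.array,(c['K'],c['R'],c['t']))
    r=np.linalg.inv(K)@[uv[0],uv[1],1]
    return R.T@(r*z-t)
def cloud(n,d,info=None):
    c=info or env.camera_info(n);K,R,t=map(np.array,(c['K'],c['R'],c['t']))
    v,u=np.mgrid[:420,:560]
    r=np.stack([(u-K[0,2])/K[0,0],(v-K[1,2])/K[1,1],np.ones_like(u)],-1)*d[...,None]
    P=(r-t)@R
    P[d==0]=np.nan
    return P
E
python3 - <<'E'
from h import *
o=env.get_obs()
for k in o: print(k,np.round(o[k],4))
for n in('scene','top','wrist'):
    p,d=cap(n,n+'0.png'); c=env.camera_info(n)
    print(n,np.round(c['K'],1).tolist(),'pos',np.round(-np.array(c['R']).T@c['t'],3),np.round(c['R'],3).tolist())
    np.save(n+'0.npy',d)
E
```

```text
t 0.0
joint_pos [-1.3746  0.4916  1.5594 -0.      1.0917 -0.1056]
qd [ 0.0008 -0.001  -0.001   0.0002 -0.0006  0.0018]
joint_torque [ 2.00000e-03 -6.18437e+01 -2.61594e+01 -1.00000e-04  4.10000e-03
  0.00000e+00]
position [ 0.1858 -0.5967  0.4041]
tcp_rot [-3.1405e+00 -1.0000e-04  3.0180e-01]
wrist_force [ 0.1419 -1.1439  0.6633]
moment [-0.0059 -0.0131  0.0284]
width 0.0853
scene [[422.2, 0.0, 277.3], [0.0, 422.2, 216.3], [0.0, 0.0, 1.0]] pos [ 1.198 -0.799  0.972] [[0.791, 0.612, -0.008], [0.384, -0.506, -0.772], [-0.477, 0.608, -0.635]]
top [[441.4, 0.0, 285.0], [0.0, 441.4, 207.0], [0.0, 0.0, 1.0]] pos [0.413 0.019 1.853] [[-0.028, -1.0, 0.008], [-0.995, 0.028, -0.098], [0.098, -0.011, -0.995]]
wrist [[322.9, 0.0, 277.8], [0.0, 322.9, 211.6], [0.0, 0.0, 1.0]] pos [ 0.252 -0.577  0.374] [[0.298, -0.955, -0.002], [-0.92, -0.288, 0.267], [-0.255, -0.078, -0.964]]
```

View pics/scene0.png

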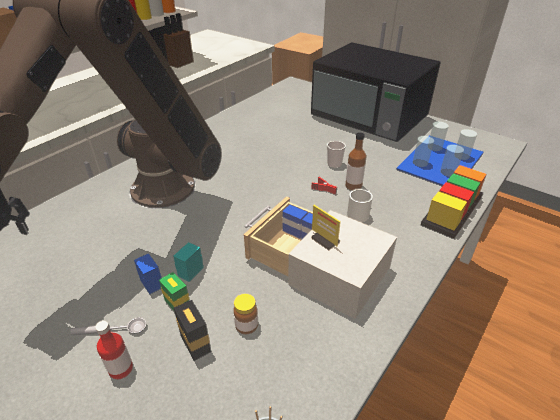

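View pics/top0.png

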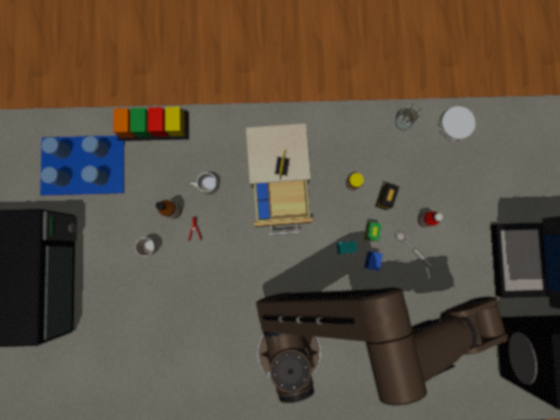

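View pics/wrist0.png

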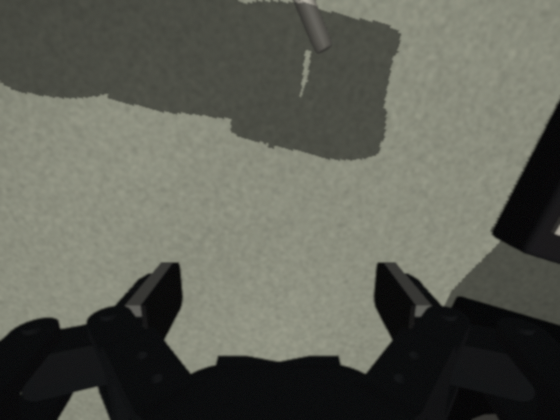

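The scene view shows the tea at (174,291), the clip at (323,185), the unit with open drawer at about (310,245), and the card at (326,225). In the top view they are at tea (373,231), clip (195,229) and card (283,165).

Run:
```python
from h import *
o=env.get_obs()
for n in('scene','top'):
    p,d=cap(n,n+'1.png');P=cloud(n,d);np.save(n+'P.npy',P);np.save(n+'I.npy',p)
    for t in('tea','clip','card','unit','drawer_spot','card_edge','tip_left','tip_right'):
        r=env.place_of(t,n)
        for q in r[:3]:
            u,v=np.round(q['centre']).astype(int); 
            print(n,t,'place',round(q['score'],2),np.round(q['centre'],1),np.round(P[v,u],3) if 0<=v<420 and 0<=u<560 else '')
    for t in('tea','clip','card','unit'):
        for q in env.trace(t,n)[:3]:
            m=q['pixels'];Q=P[m];Q=Q[~np.isnan(Q[:,0])]
            print(n,t,'trace',round(q['score'],2),np.round(q['centre'],1),m.sum(),np.round(np.percentile(Q,[5,50,95],axis=0),3).tolist() if len(Q) else '')
# green pixels
    hsv=cv2.cvtColor(p,cv2.COLOR_RGB2HSV)
    for nm,lo,hi in(('green',50,70),('blue',105,125),('red',172,180)):
        m=((hsv[...,0]>=lo)&(hsv[...,0]<=hi)&(hsv[...,1]>120)&(hsv[...,2]>50)).astype(np.uint8)
        k,l,s,c=cv2.connectedComponentsWithStats(m)
        for i in range(1,k):
            if s[i,4]>25:
                Q=P[l==i];print(n,nm,np.round(c[i]),s[i,4],np.round(np.nanpercentile(Q,[3,50,97],axis=0),3).tolist())
```

```text
scene tea place 0.93 [176.9 302.9] [ 0.513 -0.381  0.047]
scene tea place 0.86 [192.1 272.4] [ 0.445 -0.263  0.026]
scene tea place 0.79 [152.6 281.7] [ 0.397 -0.369  0.044]
scene clip place 0.65 [321.5 189.5] [0.51  0.362 0.002]
scene clip place 0.49 [324.5 242.2] [ 0.753 -0.016  0.142]
scene clip place 0.18 [336.8 190.9] [ 0.558  0.395 -0.   ]
scene card place 0.58 [325.3 240.2] [ 0.75  -0.006  0.14 ]
scene unit place 0.94 [335.4 274.7] [ 0.841 -0.097  0.131]
scene drawer_spot place 0.7 [287.2 249.1] [ 0.612 -0.004  0.023]
scene card_edge place 0.62 [309.8 215.7] [0.632 0.093 0.108]
scene tip_left place 0.74 [334.6 191.6] [0.562 0.373 0.009]
scene tip_right place 0.62 [332.  190.6] [0.549 0.371 0.009]
scene tea trace 0.89 [189.1 263. ] 799 [[0.403, -0.287, 0.009], [0.438, -0.262, 0.066], [0.446, -0.22, 0.092]]
scene tea trace 0.82 [149.3 272.1] 648 [[0.337, -0.385, 0.011], [0.389, -0.367, 0.076], [0.399, -0.342, 0.093]]
scene clip trace 0.68 [326.6 187.3] 160 [[0.476, 0.347, 0.002], [0.517, 0.364, 0.017], [0.56, 0.373, 0.03]]
scene clip trace 0.5 [323.9 187.9] 231 [[0.475, 0.348, -
[... 2126 characters left out ...]
0.23]]
top card trace 0.38 [196.3 229.8] 72 [[0.483, 0.366, 0.006], [0.525, 0.377, 0.027], [0.559, 0.396, 0.036]]
top unit trace 0.82 [282.6 176.3] 5683 [[0.527, -0.088, 0.017], [0.709, 0.018, 0.124], [0.895, 0.122, 0.136]]
top green [138. 120.] 391 [[0.91, 0.556, 0.084], [0.954, 0.585, 0.109], [1.002, 0.624, 0.118]]
top green [373. 231.] 150 [[0.449, -0.374, 0.063], [0.482, -0.347, 0.088], [0.515, -0.331, 0.096]]
top blue [ 84. 167.] 3834 [[0.68, 0.685, 0.003], [0.794, 0.85, 0.014], [0.91, 1.009, 0.101]]
top blue [263. 201.] 348 [[0.548, 0.069, 0.084], [0.612, 0.088, 0.107], [0.677, 0.107, 0.114]]
top blue [375. 261.] 210 [[0.33, -0.374, 0.073], [0.362, -0.35, 0.09], [0.396, -0.327, 0.097]]
```

Run:
```python
from h import *
for n in('scene','top'):
    P=np.load(n+'P.npy');X,Y,Z=P[...,0],P[...,1],P[...,2]
    def rect(nm,m):
        Q=P[m][:,:2].astype(np.float32); r=cv2.minAreaRect(Q*1000); print(n,nm,len(Q),np.round(r[0],1),np.round(r[1],1),round(r[2],1),'z',np.round(np.median(Z[m]),4))
    B=lambda x0,x1,y0,y1,z0,z1:(X>x0)&(X<x1)&(Y>y0)&(Y<y1)&(Z>z0)&(Z<z1)
    rect('tea top',B(.41,.55,-.42,-.30,.083,.1))
    rect('unit top',B(.64,1,-.2,.2,.124,.137))
    rect('foot',B(.66,.9,-.08,.08,.1375,.147))
    m=B(.66,.9,-.08,.08,.15,.26);rect('card',m)
    Q=P[m];print(np.round(np.percentile(Q,[1,50,99],axis=0),3).tolist(), np.round(np.polyfit(Q[:,0],Q[:,1],1),4))
    rect('drawerfloor',B(.52,.72,-.12,.12,.015,.03))
    rect('walls',B(.5,.7,-.14,.14,.08,.1))
    rect('front',B(.5,.58,-.14,.14,.09,.125))
    rect('clip',B(.43,.6,.3,.45,.006,.05))
    for t,b in dict(syrup=(.5,.7,.4,.55,.1,.3),mug=(.6,.8,.25,.40,.05,.12),cup=(.38,.52,.48,.62,.05,.12),pods=(.55,.7,-.48,-.33,.1,.14),honey=(.6,.8,-.35,-.2,.05,.12)).items(): rect(t,B(*b))
    # crops
    I=np.load(n+'I.npy')
    for t,(u,v) in dict(scene=dict(clip=(323,186),card=(318,230),tea=(175,290)),top=dict(clip=(194,228),card=(283,180),tea=(373,235)))[n].items():
        c=I[v-40:v+40,u-50:u+50];cv2.imwrite(f'pics/{n}_{t}.png',cv2.resize(c,None,fx=4,fy=4,interpolation=2)[:,:,::-1])
a=np.hstack([cv2.imread(f'pics/{n}_clip.png') for n in('scene','top')]);b=np.hstack([cv2.imread(f'pics/{n}_card.png') for n in('scene','top')])
cv2.imwrite('pics/crops.png',cv2.resize(np.vstack([a,b]),(750,600)))
```

```text
scene tea top 354 [ 481.8 -359.8] [47.3 73.4] 80.0 z 0.0901
scene unit top 3952 [798.6  19.1] [226.9 246.8] 2.9 z 0.1299
scene foot 184 [741.3  -5.9] [95.4 47.5] 3.2 z 0.1404
scene card 626 [740.2   3.7] [ 11.1 103.2] 79.8 z 0.1936
[[0.691, -0.008, 0.151], [0.743, 0.003, 0.194], [0.79, 0.013, 0.232]] [-0.1804  0.137 ]
scene drawerfloor 652 [620.6 -19. ] [194.8 184.3] 1.0 z 0.0224
scene walls 496 [589.4 -11.9] [188.7 222.7] 8.8 z 0.0899
scene front 765 [540.    3.4] [235.1  79.8] 90.0 z 0.1082
scene clip 257 [533.2 393.7] [141.   88.2] 6.8 z 0.0223
scene syrup 445 [599.4 450.1] [64.6 51.1] 36.5 z 0.1507
scene mug 415 [694. 316.] [81.3 96.2] 33.9 z 0.0729
scene cup 268 [443.  557.9] [72.6 84.7] 46.8 z 0.0737
scene pods 732 [ 622.1 -422.6] [50.5 92.9] 69.1 z 0.1201
scene honey 596 [ 692.4 -297.3] [61.1 58.9] 21.9 z 0.0963
top tea top 191 [ 482.5 -356.2] [46.7 69.8] 78.9 z 0.0897
top unit top 2767 [801.5  21.3] [227.4 240.3] 2.7 z 0.1302
top foot 190 [790.7  -2.6] [202.8 148.1] 3.8 z 0.1401
top card 50 [739.9  -2.3] [25.1 99.8] 78.4 z 0.2274
[[0.693, -0.014, 0.151], [0.735, 0.008, 0.227], [0.789, 0.017, 0.236]] [-0.1983  0.1534]
top drawerfloor 1195 [614.5   2.1] [184.4 215.1] 1.1 z 0.0223
top walls 105 [594.5  11. ] [193.8 235.3] 3.6 z 0.0926
top front 461 [540.    7.6] [233.   77.7] 89.3 z 0.1117
top clip 281 [514.8 374.8] [147.1 169.6] 89.7 z 0.0104
top syrup 285 [592.1 458.1] [55.9 66. ] 68.1 z 0.1571
top mug 149 [705.  325.1] [103.7  78. ] 60.2 z 0.081
top cup 150 [446.8 562.3] [74.8 71.5] 88.7 z 0.0799
top pods 310 [ 623.2 -419.2] [52.9 91.4] 70.6 z 0.1191
top honey 214 [ 689.8 -288.1] [60.  58.8] 1.0 z 0.0971
```

View pics/crops.png

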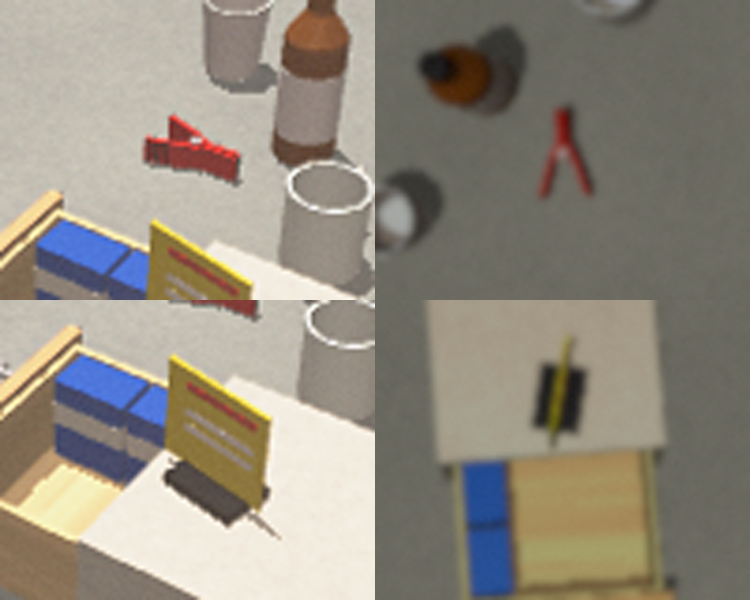

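```bash
cat >> h.py <<'E'
def plan(wps,start=None):
    """wps: list of (x,y,z,yaw,nrows); prints rows. yaw tool-down"""
    o=env.get_obs()
    p=np.array(o['position']) if start is None else np.array(start[:3]); R=Rot.from_euler('xyz',o['tcp_rot']) if start is None else Rot.from_euler('xyz',[np.pi,0,start[3]])
    print('from',np.round(p,4),np.round(R.as_euler('xyz'),4),'w',round(o['width'],4),'t',o['t'],'F',np.round(o['wrist_force'],1))
    for x,y,z,yaw,n in wps:
        g=Rot.from_euler('xyz',[np.pi,0,yaw]); w=(R.inv()*g).as_rotvec(); dp=(np.array([x,y,z])-p)/n
        for i in range(n):
            l=R.inv().apply(dp); R=R*Rot.from_rotvec(w/n); p=p+dp
            print('{"linear":%s,"angular":%s}'%(np.round(l,4).tolist(),np.round(w/n,3).tolist()))
        print('-')
E
python3 -c "
from h import *
plan([(.482,-.358,.34,-.175,8)])"
```

```text
from [ 0.1858 -0.5968  0.4047] [3.1415 0.     0.3018] w 0.0855 t 1.45 F [-0.   0.3 -0.3]
{"linear":[0.0442, -0.0175, 0.0081],"angular":[0.0, 0.0, 0.06]}
{"linear":[0.0431, -0.0201, 0.0081],"angular":[0.0, 0.0, 0.06]}
{"linear":[0.0418, -0.0226, 0.0081],"angular":[0.0, 0.0, 0.06]}
{"linear":[0.0404, -0.0251, 0.0081],"angular":[0.0, 0.0, 0.06]}
{"linear":[0.0388, -0.0274, 0.0081],"angular":[0.0, 0.0, 0.06]}
{"linear":[0.0371, -0.0297, 0.0081],"angular":[0.0, 0.0, 0.06]}
{"linear":[0.0353, -0.0319, 0.0081],"angular":[0.0, 0.0, 0.06]}
{"linear":[0.0333, -0.0339, 0.0081],"angular":[0.0, 0.0, 0.06]}
-
```

apply_moves --increments '[{"linear": [0.044, -0.018, 0.008], "angular": [0, 0, 0.06], "grip": 0.085}, {"linear": [0.043, -0.02, 0.008], "angular": [0, 0, 0.06], "grip": 0.085}, {"linear": [0.042, -0.023, 0.008], "angular": [0, 0, 0.06], "grip": 0.085}, {"linear": [0.04, -0.025, 0.008], "angular": [0, 0, 0.06], "grip": 0.085}, {"linear": [0.039, -0.027, 0.008], "angular": [0, 0, 0.06], "grip": 0.085}, {"linear": [0.037, -0.03, 0.008], "angular": [0, 0, 0.06], "grip": 0.085}, {"linear": [0.035, -0.032, 0.008], "angular": [0, 0, 0.06], "grip": 0.085}, {"linear": [0.033, -0.034, 0.008], "angular": [0, 0, 0.06], "grip": 0.085}, {"linear": [0, 0, 0], "angular": [0, 0, 0], "grip": 0.085}]'

```text
t: 2.58
position: [0.4828, -0.3557, 0.3401]
tcp_rot: [-3.141, 0.001, -0.175]
wrist_force: [-0.7, -0.2, -0.3]
width: 0.0849
```

Run:
```python
from h import *
o=env.get_obs();print(np.round(o['position'],4),np.round(o['tcp_rot'],3))
c=env.camera_info('wrist');p,d=cap('wrist','w1.png');P=cloud('wrist',d,c);Z=P[...,2]
hsv=cv2.cvtColor(p,cv2.COLOR_RGB2HSV)
m=((hsv[...,0]>=45)&(hsv[...,0]<=75)&(hsv[...,1]>100)&(hsv[...,2]>40)).astype(np.uint8)
m=cv2.morphologyEx(m,cv2.MORPH_CLOSE,np.ones((25,25)))>0
m&=(Z>.08)&(Z<.1)
Q=P[m][:,:2].astype(np.float32)*1000
print(m.sum(),cv2.minAreaRect(Q),np.nanmedian(Z[m]))
```

```text
[ 0.4828 -0.3557  0.3401] [-3.141e+00  1.000e-03 -1.750e-01]
5989 ((483.15338134765625, -356.2624206542969), (45.09341812133789, 69.72774505615234), 79.80443572998047) 0.09040661483424758
```

View pics/w1.png

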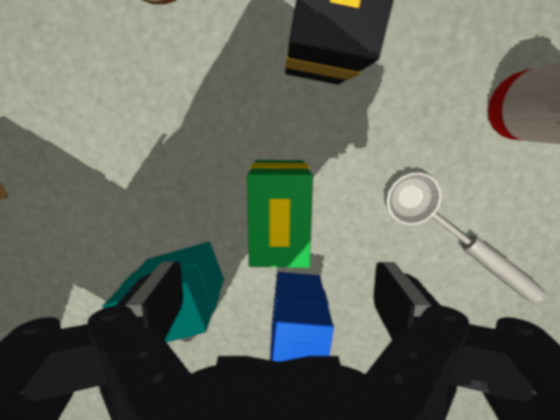

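Wrist view: the tea sits centred at (280,220) between the fingers, aligned, with its top at z 0.090. Now I descend and grasp it.

apply_moves --increments '[{"linear": [0, 0, 0.04], "angular": [0, 0, 0], "grip": 0.085}, {"linear": [0, 0, 0.04], "angular": [0, 0, 0], "grip": 0.085}, {"linear": [0, 0, 0.035], "angular": [0, 0, 0], "grip": 0.085}, {"linear": [0, 0, 0.004], "angular": [0, 0, 0], "grip": 0.06}, {"linear": [0, 0, 0], "angular": [0, 0, 0], "grip": 0.03}, {"linear": [0, 0, 0], "angular": [0, 0, 0], "grip": 0.03}, {"linear": [0, 0, 0], "angular": [0, 0, 0], "grip": 0.03}, {"linear": [0, 0, 0], "angular": [0, 0, 0], "grip": 0.03}]' --newtons 25

```text
t: 3.62
position: [0.4811, -0.3579, 0.223]
tcp_rot: [3.14, -0.002, -0.178]
wrist_force: [-1.2, 0.1, 7.1]
width: 0.0457
```

```bash
python3 -c "
from h import *
plan([(.481,-.357,.40,-.175,4),(.606,-.003,.40,1.62,12)])
print(env.get_obs()['joint_pos'])"
```

```text
from [ 0.4811 -0.3579  0.223 ] [ 3.1402e+00 -1.7000e-03 -1.7800e-01] w 0.0457 t 3.625 F [-1.2  0.1  7.1]
{"linear":[0.0, -0.0001, -0.0442],"angular":[0.0, -0.0, -0.001]}
{"linear":[-0.0, -0.0002, -0.0442],"angular":[0.0, -0.0, -0.001]}
{"linear":[-0.0, -0.0002, -0.0442],"angular":[0.0, -0.0, -0.001]}
{"linear":[-0.0001, -0.0002, -0.0442],"angular":[0.0, -0.0, -0.001]}
-
{"linear":[0.0051, -0.0309, 0.0],"angular":[0.0, 0.0, -0.15]}
{"linear":[0.0097, -0.0298, 0.0],"angular":[0.0, 0.0, -0.15]}
{"linear":[0.014, -0.028, 0.0],"angular":[0.0, 0.0, -0.15]}
{"linear":[0.018, -0.0256, 0.0],"angular":[0.0, 0.0, -0.15]}
{"linear":[0.0216, -0.0226, 0.0],"angular":[0.0, 0.0, -0.15]}
{"linear":[0.0247, -0.0191, 0.0],"angular":[0.0, 0.0, -0.15]}
{"linear":[0.0273, -0.0152, 0.0],"angular":[0.0, 0.0, -0.15]}
{"linear":[0.0293, -0.011, 0.0],"angular":[0.0, 0.0, -0.15]}
{"linear":[0.0306, -0.0065, 0.0],"angular":[0.0, 0.0, -0.15]}
{"linear":[0.0312, -0.0019, 0.0],"angular":[0.0, 0.0, -0.15]}
{"linear":[0.0312, 0.0028, 0.0],"angular":[0.0, 0.0, -0.15]}
{"linear":[0.0304, 0.0074, 0.0],"angular":[0.0, 0.0, -0.15]}
-
[-7.49617724e-01  6.84125386e-01  1.77728153e+00 -3.98434566e-04
  6.77996949e-01  9.99478525e-01]
```

apply_moves --increments '[{"linear": [0, 0, -0.02], "angular": [0, 0, 0], "grip": 0.03}, {"linear": [0, 0, -0.052], "angular": [0, 0, 0], "grip": 0.03}, {"linear": [0, 0, -0.052], "angular": [0, 0, 0], "grip": 0.03}, {"linear": [0, 0, -0.052], "angular": [0, 0, 0], "grip": 0.03}, {"linear": [0.005, -0.031, 0], "angular": [0, 0, -0.15], "grip": 0.03}, {"linear": [0.01, -0.03, 0], "angular": [0, 0, -0.15], "grip": 0.03}, {"linear": [0.014, -0.028, 0], "angular": [0, 0, -0.15], "grip": 0.03}, {"linear": [0.018, -0.026, 0], "angular": [0, 0, -0.15], "grip": 0.03}, {"linear": [0.022, -0.023, 0], "angular": [0, 0, -0.15], "grip": 0.03}, {"linear": [0.025, -0.019, 0], "angular": [0, 0, -0.15], "grip": 0.03}]'

```text
t: 4.88
position: [0.5446, -0.1783, 0.3981]
tcp_rot: [3.141, -0.0, 0.727]
wrist_force: [0.6, -0.1, -0.8]
width: 0.0453
```

apply_moves --increments '[{"linear": [0.027, -0.015, 0], "angular": [0, 0, -0.15], "grip": 0.03}, {"linear": [0.029, -0.011, 0], "angular": [0, 0, -0.15], "grip": 0.03}, {"linear": [0.031, -0.0065, 0], "angular": [0, 0, -0.15], "grip": 0.03}, {"linear": [0.031, -0.002, 0], "angular": [0, 0, -0.15], "grip": 0.03}, {"linear": [0.031, 0.003, 0], "angular": [0, 0, -0.15], "grip": 0.03}, {"linear": [0.03, 0.007, 0], "angular": [0, 0, -0.15], "grip": 0.03}, {"linear": [0, 0, 0], "angular": [0, 0, 0], "grip": 0.03}, {"linear": [0, 0, 0], "angular": [0, 0, 0], "grip": 0.03}]'

```text
t: 5.88
position: [0.6062, -0.0037, 0.3978]
tcp_rot: [-3.142, 0.0, 1.62]
wrist_force: [0.1, -0.6, -1.0]
width: 0.046
```

Run:
```python
from h import *
p,d=cap('scene','s2.png');P=cloud('scene',d);np.save('s2P.npy',P)
hsv=cv2.cvtColor(p,cv2.COLOR_RGB2HSV)
m=((hsv[...,0]>=45)&(hsv[...,0]<=75)&(hsv[...,1]>100)&(hsv[...,2]>40))&(P[...,0]<.75)
print(np.round(np.nanpercentile(P[m],[2,50,98],axis=0),3))
X,Y,Z=P[...,0],P[...,1],P[...,2]
# panel outer/inner and heights
r=(X>.5)&(X<.6)&(Y>-.14)&(Y<.14)
print(np.nanpercentile(Z[r&(Z<.13)],[90,95,99]))
plan([(.606,-.003,.30,1.62,2),(.606,-.003,.249,1.62,2)])
```

```text
[[ 0.539 -0.044  0.195]
 [ 0.596 -0.029  0.265]
 [ 0.627  0.832  0.267]]
[0.1091652  0.11626543 0.11905428]
from [ 0.6062 -0.004   0.3978] [-3.1416e+00  2.0000e-04  1.6200e+00] w 0.0453 t 5.925 F [-0.3 -0.1 -1.4]
{"linear":[0.0005, -0.0001, 0.0489],"angular":[-0.0, 0.0, -0.0]}
{"linear":[0.0005, -0.0001, 0.0489],"angular":[-0.0, 0.0, -0.0]}
-
{"linear":[-0.0, -0.0, 0.0255],"angular":[-0.0, -0.0, -0.0]}
{"linear":[-0.0, -0.0, 0.0255],"angular":[-0.0, -0.0, -0.0]}
-
```

View pics/s2.png

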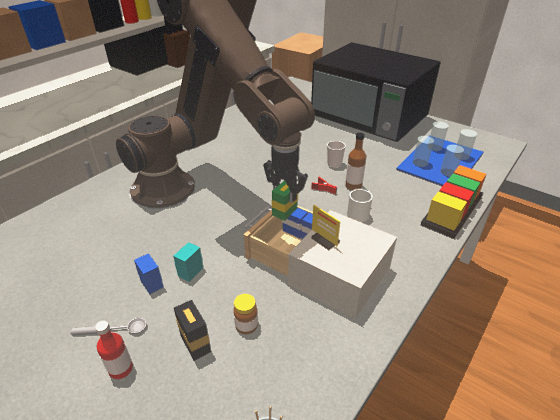

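The tea hangs upright at about (285,200), with its top at z 0.266 as expected. Lowering it into the drawer.

apply_moves --increments '[{"linear": [0, 0, 0.05], "angular": [0, 0, 0], "grip": 0.03}, {"linear": [0, 0, 0.05], "angular": [0, 0, 0], "grip": 0.03}, {"linear": [0, 0, 0.03], "angular": [0, 0, 0], "grip": 0.03}, {"linear": [0, 0, 0.014], "angular": [0, 0, 0], "grip": 0.03}, {"linear": [0, 0, 0.005], "angular": [0, 0, 0], "grip": 0.03}, {"linear": [0, 0, 0.002], "angular": [0, 0, 0], "grip": 0.03}, {"linear": [0, 0, 0], "angular": [0, 0, 0], "grip": 0.03}]'

```text
t: 6.8
position: [0.6066, -0.0035, 0.2476]
tcp_rot: [3.14, 0.0, 1.622]
wrist_force: [0.0, -0.2, -0.8]
width: 0.0455
```

Down another 2 mm, then release.

apply_moves --increments '[{"linear": [0, 0, 0.0015], "angular": [0, 0, 0], "grip": 0.03}, {"linear": [0, 0, 0], "angular": [0, 0, 0], "grip": 0.05}, {"linear": [0, 0, 0], "angular": [0, 0, 0], "grip": 0.062}, {"linear": [0, 0, 0], "angular": [0, 0, 0], "grip": 0.062}, {"linear": [0, 0, 0], "angular": [0, 0, 0], "grip": 0.062}]'

```text
t: 7.42
position: [0.6064, -0.0035, 0.2452]
tcp_rot: [3.142, 0.0, 1.622]
wrist_force: [0.4, -0.1, -0.1]
width: 0.0618
```

Run:
```python
from h import *
p,d=cap('scene','s3.png');P=cloud('scene',d)
cv2.imwrite('pics/s3c.png',cv2.resize(p[140:290,210:410],None,fx=4,fy=4)[:,:,::-1])
print(env.get_obs()['joint_pos'])
```

```text
[-1.14598072e-01  6.58664742e-01  1.74774641e+00 -1.50659297e-04
  7.35106793e-01 -1.65484856e-01]
```

View pics/s3c.png

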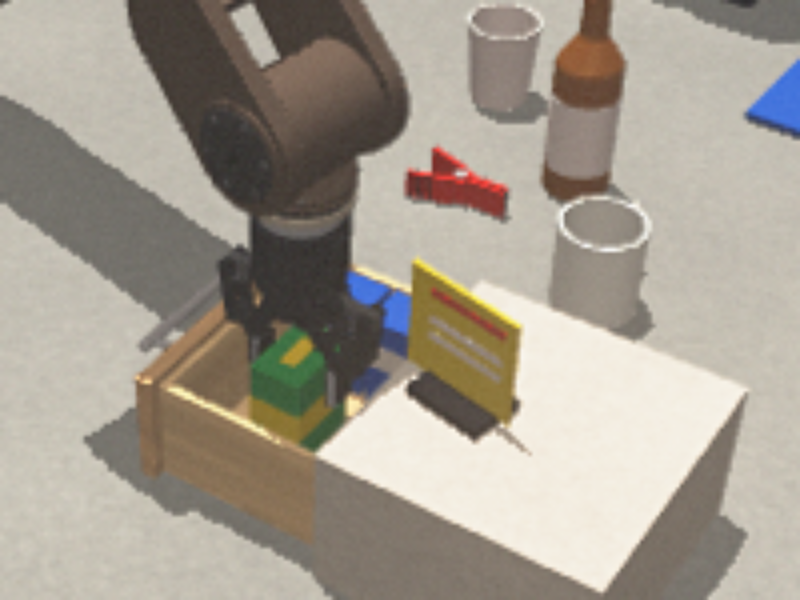

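The tea stands upright on the drawer floor (s3c about (300,390)). Retreating up and heading for the clip.

```bash
python3 -c "
from h import *
plan([(.606,-.0035,.41,1.62,4),(.47,.37,.36,0.0,12)])"
```

```text
from [ 0.6064 -0.0035  0.2452] [3.1415e+00 1.0000e-04 1.6218e+00] w 0.0621 t 7.475 F [ 0.1  0.  -0.1]
{"linear":[-0.0, -0.0001, -0.0412],"angular":[0.0, 0.0, 0.0]}
{"linear":[-0.0, -0.0001, -0.0412],"angular":[0.0, 0.0, 0.0]}
{"linear":[-0.0, -0.0001, -0.0412],"angular":[0.0, 0.0, 0.0]}
{"linear":[-0.0, -0.0001, -0.0412],"angular":[0.0, 0.0, 0.0]}
-
{"linear":[0.0316, -0.0098, 0.0042],"angular":[-0.0, -0.0, 0.135]}
{"linear":[0.03, -0.014, 0.0042],"angular":[-0.0, -0.0, 0.135]}
{"linear":[0.0279, -0.0179, 0.0042],"angular":[-0.0, -0.0, 0.135]}
{"linear":[0.0252, -0.0215, 0.0042],"angular":[-0.0, -0.0, 0.135]}
{"linear":[0.0221, -0.0247, 0.0042],"angular":[-0.0, -0.0, 0.135]}
{"linear":[0.0186, -0.0274, 0.0042],"angular":[-0.0, -0.0, 0.135]}
{"linear":[0.0147, -0.0297, 0.0042],"angular":[-0.0, -0.0, 0.135]}
{"linear":[0.0106, -0.0314, 0.0042],"angular":[-0.0, -0.0, 0.135]}
{"linear":[0.0063, -0.0325, 0.0042],"angular":[-0.0, -0.0, 0.135]}
{"linear":[0.0018, -0.0331, 0.0042],"angular":[-0.0, -0.0, 0.135]}
{"linear":[-0.0026, -0.033, 0.0042],"angular":[-0.0, -0.0, 0.135]}
{"linear":[-0.007, -0.0324, 0.0042],"angular":[-0.0, -0.0, 0.135]}
-
```

apply_moves --increments '[{"linear": [0, 0, -0.025], "angular": [0, 0, 0], "grip": 0.062}, {"linear": [0, 0, -0.04], "angular": [0, 0, 0], "grip": 0.062}, {"linear": [0, 0, -0.05], "angular": [0, 0, 0], "grip": 0.062}, {"linear": [0, 0, -0.05], "angular": [0, 0, 0], "grip": 0.062}, {"linear": [0.032, -0.01, 0.004], "angular": [0, 0, 0.135], "grip": 0.075}, {"linear": [0.03, -0.014, 0.004], "angular": [0, 0, 0.135], "grip": 0.075}, {"linear": [0.028, -0.018, 0.004], "angular": [0, 0, 0.135], "grip": 0.075}, {"linear": [0.025, -0.0215, 0.004], "angular": [0, 0, 0.135], "grip": 0.075}, {"linear": [0.022, -0.025, 0.004], "angular": [0, 0, 0.135], "grip": 0.075}, {"linear": [0.019, -0.027, 0.004], "angular": [0, 0, 0.135], "grip": 0.075}]'

```text
t: 8.72
position: [0.5373, 0.1845, 0.3861]
tcp_rot: [3.141, -0.0, 0.807]
wrist_force: [-0.1, -0.2, 0.6]
width: 0.075
```

apply_moves --increments '[{"linear": [0.015, -0.03, 0.004], "angular": [0, 0, 0.135], "grip": 0.075}, {"linear": [0.011, -0.031, 0.004], "angular": [0, 0, 0.135], "grip": 0.075}, {"linear": [0.006, -0.0325, 0.004], "angular": [0, 0, 0.135], "grip": 0.075}, {"linear": [0.002, -0.033, 0.004], "angular": [0, 0, 0.135], "grip": 0.075}, {"linear": [-0.003, -0.033, 0.004], "angular": [0, 0, 0.135], "grip": 0.075}, {"linear": [-0.007, -0.032, 0.004], "angular": [0, 0, 0.135], "grip": 0.075}, {"linear": [0, 0, 0], "angular": [0, 0, 0], "grip": 0.075}, {"linear": [0, 0, 0], "angular": [0, 0, 0], "grip": 0.075}]'

```text
t: 9.72
position: [0.4697, 0.3696, 0.3622]
tcp_rot: [3.141, 0.0, 0.004]
wrist_force: [0.6, 0.1, -0.2]
width: 0.0747
```

Run:
```python
from h import *
c=env.camera_info('wrist');p,d=cap('wrist','w4.png');P=cloud('wrist',d,c);np.savez('w4.npz',p=p,P=P)
hsv=cv2.cvtColor(p,cv2.COLOR_RGB2HSV)
m=((hsv[...,0]>=168)|(hsv[...,0]<=8))&(hsv[...,1]>140)&(hsv[...,2]>50)
m&=(P[...,2]>.02)&(P[...,2]<.04)&(abs(P[...,0]-.52)<.1)
Q=P[m];print(m.sum(),np.nanpercentile(Q,[1,50,99],axis=0).round(4))
r=cv2.minAreaRect(Q[:,:2].astype(np.float32)*1000);print(r,cv2.boxPoints(r))
for t in('clip','tip_left','tip_right'):
    for q in env.place_of(t,'wrist')[:2]:
        u,v=np.round(q['centre']).astype(int);print(t,round(q['score'],2),u,v,P[v,u].round(4))
p2,d2=cap('top','t4.png');p3,d3=cap('scene','s4.png')
cv2.imwrite('pics/t4c.png',np.hstack([cv2.resize(p2[140:250,220:340],(400,367)),cv2.resize(p3[180:290,230:350],(400,367))])[:,:,::-1])
```

```text
1180 [[0.4724 0.3523 0.023 ]
 [0.5226 0.3806 0.03  ]
 [0.5655 0.4018 0.032 ]]
((518.7423095703125, 378.6101379394531), (95.12014770507812, 52.69526290893555), 2.4302685260772705) [[470.10776 402.91736]
 [472.34225 350.26947]
 [567.37683 354.30292]
 [565.14233 406.9508 ]]
clip 0.63 266 140 [0.5224 0.3808 0.0257]
clip 0.48 266 89 [0.5691 0.3815 0.0009]
tip_left 0.86 265 87 [5.710e-01 3.824e-01 3.000e-04]
tip_right 0.7 266 90 [ 5.683e-01  3.815e-01 -5.000e-04]
```

View pics/w4.png

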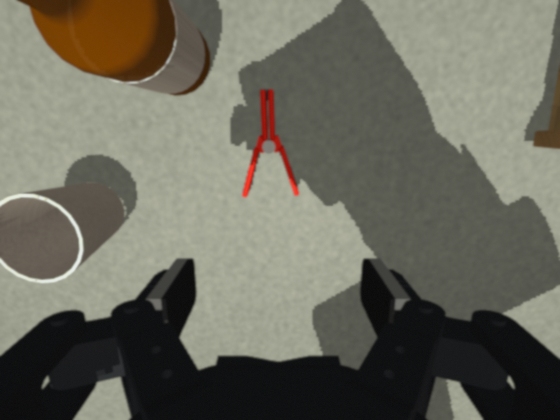

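View pics/t4c.png

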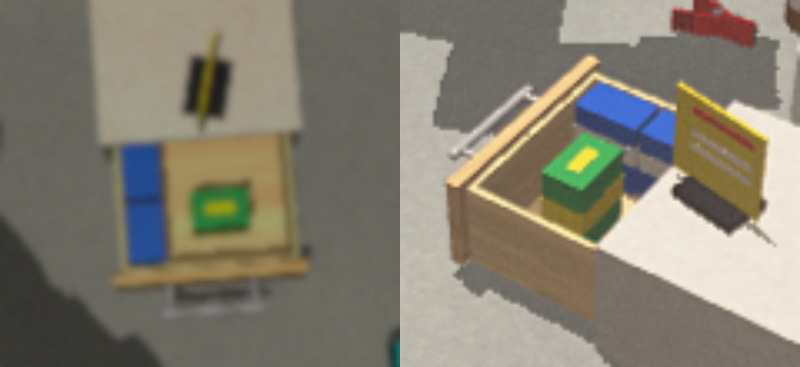

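Top and scene views: the tea stands upright in the drawer with the gripper away. Wrist view: clip handle ends at (246,195) and (297,193), pivot (268,145), tips (266,90), with its top at z 0.030 and yaw about 0.03. I'll move over the handles and look again closer.

apply_moves --increments '[{"linear": [0.009, -0.005, 0.035], "angular": [0, 0, -0.013], "grip": 0.075}, {"linear": [0.009, -0.005, 0.04], "angular": [0, 0, -0.013], "grip": 0.075}, {"linear": [0, 0, 0.03], "angular": [0, 0, 0], "grip": 0.075}, {"linear": [0, 0, 0], "angular": [0, 0, 0], "grip": 0.075}]'

```text
t: 10.52
position: [0.4875, 0.3796, 0.2554]
tcp_rot: [3.14, 0.003, 0.027]
wrist_force: [-0.2, 0.5, 0.8]
width: 0.075
```

Run:
```python
from h import *
c=env.camera_info('wrist');o=env.get_obs();p,d=cap('wrist','w5.png');P=cloud('wrist',d,c)
print(o['position'],o['tcp_rot'])
hsv=cv2.cvtColor(p,cv2.COLOR_RGB2HSV)
m=((hsv[...,0]>=168)|(hsv[...,0]<=8))&(hsv[...,1]>140)&(hsv[...,2]>50)
m&=(P[...,2]>.026)&(P[...,2]<.036)&(abs(P[...,0]-.52)<.1)
Q=P[m];print(m.sum())
for x0 in np.arange(.466,.575,.008):
    s=Q[(Q[:,0]>=x0)&(Q[:,0]<x0+.008)]
    if len(s):print(round(x0+.004,3),s[:,1].min().round(4),s[:,1].max().round(4),((s[:,1].min()+s[:,1].max())/2).round(4),len(s))
print(Q[:,0].min(),Q[:,0].max())
```

```text
[0.48754113 0.37962624 0.25535822] [3.13952962 0.00339355 0.02747569]
2600
0.47 0.3507 0.4039 0.3773 51
0.478 0.3504 0.4034 0.3769 167
0.486 0.353 0.4013 0.3772 185
0.494 0.3562 0.3989 0.3776 195
0.502 0.359 0.3964 0.3777 177
0.51 0.3615 0.3939 0.3777 238
0.518 0.3644 0.3922 0.3783 280
0.526 0.3689 0.3886 0.3788 292
0.534 0.3736 0.3852 0.3794 208
0.542 0.3739 0.3854 0.3796 218
0.55 0.3742 0.3856 0.3799 224
0.558 0.3745 0.3857 0.3801 233
0.566 0.3748 0.3858 0.3803 132
0.4703519063164769 0.5668407978830814
```

View pics/w5.png

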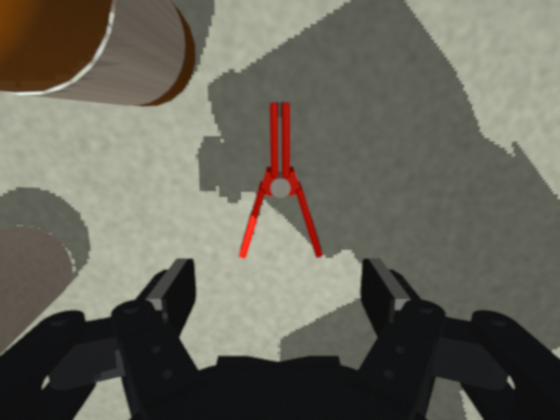

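Wrist view: clip centred at x≈280 px, handles ending at (243,255) and (319,255). The measured mid-line is y≈0.3775 and the pivot x≈0.522, matching the first view. Descending.

apply_moves --increments '[{"linear": [0, 0.002, 0.03], "angular": [0, 0, -0.01], "grip": 0.075}, {"linear": [0, 0, 0.03], "angular": [0, 0, 0], "grip": 0.075}, {"linear": [0, 0, 0.015], "angular": [0, 0, 0], "grip": 0.07}, {"linear": [0, 0, 0.004], "angular": [0, 0, 0], "grip": 0.065}, {"linear": [0, 0, 0], "angular": [0, 0, 0], "grip": 0.06}, {"linear": [0, 0, 0], "angular": [0, 0, 0], "grip": 0.06}]'

```text
t: 11.32
position: [0.4879, 0.3782, 0.1792]
tcp_rot: [-3.141, -0.001, 0.038]
wrist_force: [-0.8, -0.2, 0.2]
width: 0.06
```

apply_moves --increments '[{"linear": [0, 0, 0], "angular": [0, 0, 0], "grip": 0.02}, {"linear": [0, 0, 0], "angular": [0, 0, 0], "grip": 0.02}, {"linear": [0, 0, 0], "angular": [0, 0, 0], "grip": 0.02}, {"linear": [0, 0, 0], "angular": [0, 0, 0], "grip": 0.02}, {"linear": [0, 0, 0], "angular": [0, 0, 0], "grip": 0.02}]' --newtons 40

```text
t: 11.95
position: [0.4879, 0.3782, 0.1795]
tcp_rot: [-3.141, -0.002, 0.038]
wrist_force: [-1.5, -0.5, 9.8]
width: 0.0248
```

Run:
```python
from h import *
p,d=cap('wrist','w6.png')
print(env.get_obs()['wrist_force'])
```

```text
[-2.02242793 -2.02019952 10.02201028]
```

View pics/w6.png

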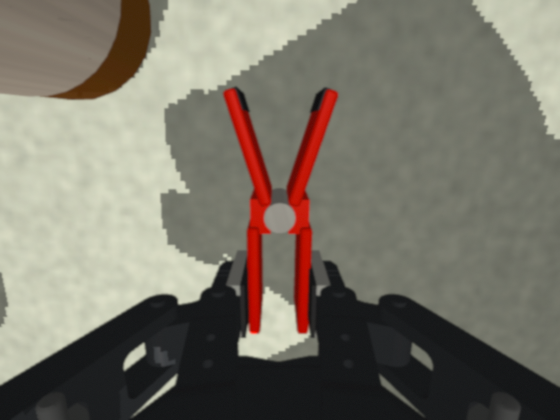

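The clip is squeezed fully open (width 24.8 mm), with the pivot at (280,217) and tips at about (237,97) and (327,97), symmetric in the gripper. Lift and go to a spot in front of the card.

```bash
python3 -c "
from h import *
plan([(.488,.378,.42,.038,5),(.575,.035,.42,-.18,9)])"
```

```text
from [0.4879 0.3782 0.1794] [-3.1409e+00 -1.6000e-03  3.7800e-02] w 0.0244 t 12.0 F [-2. -2. 10.]
{"linear":[0.0001, -0.0, -0.0481],"angular":[-0.0, -0.0, -0.0]}
{"linear":[0.0001, 0.0, -0.0481],"angular":[-0.0, -0.0, -0.0]}
{"linear":[0.0001, 0.0, -0.0481],"angular":[-0.0, -0.0, -0.0]}
{"linear":[0.0001, 0.0, -0.0481],"angular":[-0.0, -0.0, -0.0]}
{"linear":[0.0, 0.0, -0.0481],"angular":[-0.0, -0.0, -0.0]}
-
{"linear":[0.0082, 0.0385, -0.0],"angular":[-0.0, -0.0, 0.024]}
{"linear":[0.0091, 0.0382, -0.0],"angular":[-0.0, -0.0, 0.024]}
{"linear":[0.0101, 0.038, -0.0],"angular":[-0.0, -0.0, 0.024]}
{"linear":[0.011, 0.0378, -0.0],"angular":[-0.0, -0.0, 0.024]}
{"linear":[0.0119, 0.0375, -0.0],"angular":[-0.0, -0.0, 0.024]}
{"linear":[0.0128, 0.0372, -0.0],"angular":[-0.0, -0.0, 0.024]}
{"linear":[0.0137, 0.0369, -0.0],"angular":[-0.0, -0.0, 0.024]}
{"linear":[0.0146, 0.0365, -0.0],"angular":[-0.0, -0.0, 0.024]}
{"linear":[0.0155, 0.0361, -0.0],"angular":[-0.0, -0.0, 0.024]}
-
```

apply_moves --increments '[{"linear": [0, 0, -0.02], "angular": [0, 0, 0], "grip": 0.02}, {"linear": [0, 0, -0.04], "angular": [0, 0, 0], "grip": 0.02}, {"linear": [0, 0, -0.05], "angular": [0, 0, 0], "grip": 0.02}, {"linear": [0, 0, -0.05], "angular": [0, 0, 0], "grip": 0.02}, {"linear": [0, 0, -0.05], "angular": [0, 0, 0], "grip": 0.02}, {"linear": [0, 0, -0.03], "angular": [0, 0, 0], "grip": 0.02}]'

```text
t: 12.75
position: [0.4871, 0.3778, 0.4222]
tcp_rot: [-3.14, -0.003, 0.038]
wrist_force: [0.7, -0.0, -0.4]
width: 0.0245
```

apply_moves --increments '[{"linear": [0.008, 0.038, 0], "angular": [0, 0, 0.024], "grip": 0.02}, {"linear": [0.009, 0.038, 0], "angular": [0, 0, 0.024], "grip": 0.02}, {"linear": [0.01, 0.038, 0], "angular": [0, 0, 0.024], "grip": 0.02}, {"linear": [0.011, 0.038, 0], "angular": [0, 0, 0.024], "grip": 0.02}, {"linear": [0.012, 0.0375, 0], "angular": [0, 0, 0.024], "grip": 0.02}, {"linear": [0.013, 0.037, 0], "angular": [0, 0, 0.024], "grip": 0.02}, {"linear": [0.014, 0.037, 0], "angular": [0, 0, 0.024], "grip": 0.02}, {"linear": [0.014, 0.0365, 0], "angular": [0, 0, 0.024], "grip": 0.02}, {"linear": [0.014, 0.036, 0], "angular": [0, 0, 0.024], "grip": 0.02}, {"linear": [0, 0, 0], "angular": [0, 0, 0], "grip": 0.02}]'

```text
t: 14.0
position: [0.5731, 0.034, 0.4191]
tcp_rot: [3.141, -0.001, -0.181]
wrist_force: [-0.8, 1.0, -0.6]
width: 0.0245
```

```bash
cat > m.py <<'E'
from h import *
import sys
tag=sys.argv[1]
c=env.camera_info('wrist');o=env.get_obs();p,d=cap('wrist','w%s.png'%tag);P=cloud('wrist',d,c)
T=np.array(o['position']);R=Rot.from_euler('xyz',o['tcp_rot']);print(T.round(4),np.round(o['tcp_rot'],4),'w',o['width'],'t',o['t'],np.round(o['wrist_force'],1))
L=(P-T)@R.as_matrix()   # tool coords
hsv=cv2.cvtColor(p,cv2.COLOR_RGB2HSV)
m=((hsv[...,0]>=168)|(hsv[...,0]<=8))&(hsv[...,1]>140)&(hsv[...,2]>50)&(L[...,2]>.12)&(L[...,2]<.19)&(abs(L[...,1])<.04)&(L[...,0]<.095)
Q=L[m];top=np.nanmedian(Q[:,2]);print('clip tool: n',m.sum(),'xmax',Q[:,0].max().round(4),'ztop',top.round(4))
for x0 in(.04,.06,.07,.075,.08):
    s=Q[(Q[:,0]>=x0)&(Q[:,0]<x0+.006)&(Q[:,2]<top+.004)]
    if len(s):
        a=np.sort(s[:,1]);i=np.argmax(np.diff(a));print(round(x0+.003,3),'y',a[0].round(4),a[i].round(4),a[i+1].round(4),a[-1].round(4))
y=(P[...,2]>.15)&(P[...,2]<.24)&(hsv[...,0]>15)&(hsv[...,0]<40)&(hsv[...,1]>100)
C=P[y];
if len(C)>20:
    print('card',len(C),np.nanpercentile(C,[1,50,99],axis=0).round(4).tolist())
    tp=C[C[:,2]>.226]; print('top edge',len(tp),cv2.minAreaRect(tp[:,:2].astype(np.float32)*1000)); CL=L[y];tl=CL[C[:,2]>.226];print('tool: xmin',tl[:,0].min().round(4)); s=tl[tl[:,0]<tl[:,0].min()+.02];print('y near edge',np.percentile(s[:,1],[2,50,98]).round(4))
s,ds=cap('scene','s%s.png'%tag)
cv2.imwrite('pics/s%sc.png'%tag,cv2.resize(s[130:280,230:430],None,fx=4,fy=4)[:,:,::-1])
E
python3 m.py 7
```

```text
[0.5731 0.034  0.4191] [ 3.1414e+00 -8.0000e-04 -1.8120e-01] w 0.02453831872622835 t 14.0 [-0.8  1.  -0.6]
clip tool: n 7967 xmax 0.0803 ztop 0.1498
0.043 y -0.0109 -0.0031 0.0037 0.0114
0.063 y -0.0157 -0.009 0.0098 0.0163
0.073 y -0.0188 -0.0122 0.013 0.0196
0.078 y -0.0194 -0.0135 0.0146 0.0207
0.083 y -0.0163 -0.0163 -0.0157 -0.0155
card 323 [[0.6935, 0.0132, 0.1524], [0.6942, 0.0172, 0.1953], [0.7065, 0.0193, 0.2226]]
top edge 0 ((0.0, 0.0), (0.0, 0.0), 0.0)Traceback (most recent call last):
  File "m.py", line 18, in <module>
    tp=C[C[:,2]>.226]; print('top edge',len(tp),cv2.minAreaRect(tp[:,:2].astype(np.float32)*1000)); CL=L[y];tl=CL[C[:,2]>.226];print('tool: xmin',tl[:,0].min().round(4)); s=tl[tl[:,0]<tl[:,0].min()+.02];print('y near edge',np.percentile(s[:,1],[2,50,98]).round(4))
                                                                                                                                                  ~~~~~~~~~~~^^
    return umr_minimum(a, axis, None, out, keepdims, initial, where)
ValueError: zero-size array to reduction operation minimum which has no identity
```

View pics/w7.png

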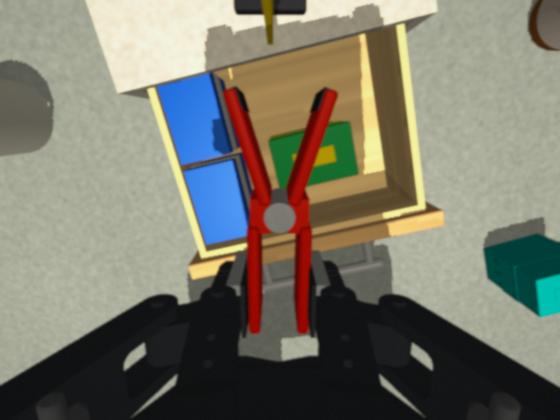

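Wrist view: jaw tips at (237,97)/(327,97), the card's near edge around (268,43), and the tea standing at (315,155). I'll centre and descend to the card's mid-height while still short of it.

apply_moves --increments '[{"linear": [0, -0.0035, 0.02], "angular": [0, 0, 0], "grip": 0.02}, {"linear": [0, 0, 0.03], "angular": [0, 0, 0], "grip": 0.02}, {"linear": [0, 0, 0.016], "angular": [0, 0, 0], "grip": 0.02}, {"linear": [0, 0, 0], "angular": [0, 0, 0], "grip": 0.02}]'

```text
t: 14.55
position: [0.5736, 0.04, 0.3518]
tcp_rot: [3.141, 0.002, -0.177]
wrist_force: [0.5, 0.8, -0.6]
width: 0.0246
```

```bash
sed -i 's/C\[:,2\]>.226/C[:,2]>.17/g' m.py; python3 m.py 8
```

```text
[0.5736 0.04   0.3518] [ 3.1414e+00  1.5000e-03 -1.7740e-01] w 0.024623974921379514 t 14.55 [ 0.5  0.8 -0.6]
clip tool: n 7998 xmax 0.0803 ztop 0.1498
0.043 y -0.0112 -0.0031 0.0037 0.0115
0.063 y -0.0157 -0.0091 0.0099 0.0165
0.073 y -0.0186 -0.0122 0.0131 0.0198
0.078 y -0.0194 -0.0135 0.0147 0.0206
0.083 y -0.0165 -0.0158 -0.0154 -0.0154
card 314 [[0.5766, 0.0102, 0.1507], [0.6219, 0.0239, 0.186], [0.6942, 0.0717, 0.2285]]
top edge 299 ((617.709716796875, 36.681396484375), (60.139915466308594, 73.5274658203125), 80.12232971191406)
tool: xmin 0.0073
y near edge [-0.0338 -0.0258  0.0256]
```

View pics/w8.png

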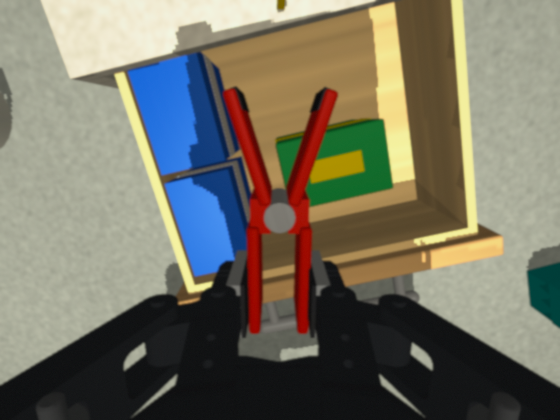

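View pics/s8c.png

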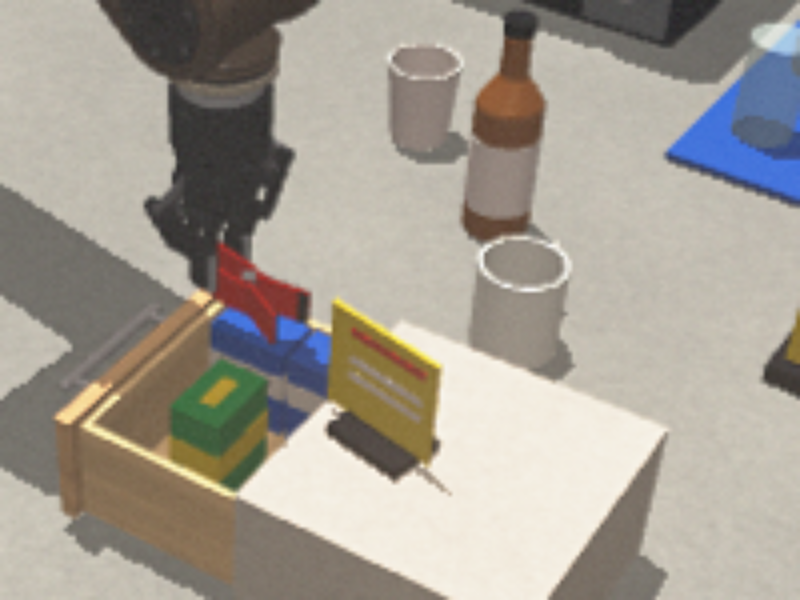

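Wrist view: the card's near edge is at (280,5), in line with the clip's mid-line (282). The scene crop shows the clip at card height, in front of it. Advancing to just short of the edge.

apply_moves --increments '[{"linear": [0.011, 0.0005, 0], "angular": [0, 0, 0], "grip": 0.02}, {"linear": [0.011, 0.0005, 0], "angular": [0, 0, 0], "grip": 0.02}, {"linear": [0.01, 0, 0], "angular": [0, 0, 0], "grip": 0.02}, {"linear": [0, 0, 0], "angular": [0, 0, 0], "grip": 0.02}]'

```text
t: 15.15
position: [0.6057, 0.0325, 0.352]
tcp_rot: [3.142, -0.0, -0.179]
wrist_force: [0.1, 0.3, -0.7]
width: 0.0245
```

```bash
python3 m.py 9
python3 - <<'E'
from h import *
o=env.get_obs();T=np.array(o['position']);R=Rot.from_euler('xyz',o['tcp_rot']).as_matrix()
c=env.camera_info('wrist');p,d=env.capture('wrist');P=cloud('wrist',d,c);L=(P-T)@R
hsv=cv2.cvtColor(p,cv2.COLOR_RGB2HSV)
y=(P[...,2]>.145)&(P[...,2]<.24)&(P[...,0]>.66)&(hsv[...,0]>15)&(hsv[...,0]<40)&(hsv[...,1]>80)
C=L[y]
for a in np.arange(.11,.22,.012):
    s=C[(C[:,2]>=a)&(C[:,2]<a+.012)]
    if len(s)>3:print('toolz',round(a+.006,3),len(s),'x',np.percentile(s[:,0],[1,50]).round(4),'y',np.percentile(s[:,1],[2,50,98]).round(4))
v,u=np.where(y);print(u.min(),u.max(),v.min(),v.max())
p2,d2=cap('top','t9.png');cv2.imwrite('pics/t9c.png',cv2.resize(p2[130:230,230:350],(720,600))[:,:,::-1])
E
```

```text
[0.6057 0.0325 0.352 ] [ 3.1415e+00 -1.0000e-04 -1.7850e-01] w 0.024503902956110844 t 15.15 [ 0.1  0.3 -0.7]
clip tool: n 7937 xmax 0.0802 ztop 0.1498
0.043 y -0.0108 -0.0031 0.0037 0.0114
0.063 y -0.0153 -0.0091 0.0099 0.0164
0.073 y -0.0186 -0.0122 0.013 0.0196
0.078 y -0.019 -0.0135 0.0146 0.0207
0.083 y -0.0162 -0.0154 0.0168 0.0168
card 1350 [[0.6001, -0.0142, 0.1558], [0.6944, 0.0167, 0.2272], [0.7024, 0.0475, 0.2321]]
top edge 1301 ((646.5516967773438, 31.793312072753906), (102.57975006103516, 75.10128784179688), 13.813444137573242)
tool: xmin -0.0099
y near edge [-0.0326  0.012   0.0338]
toolz 0.116 377 x [0.0904 0.0943] y [-0.0024 -0.0006  0.0014]
toolz 0.128 315 x [0.0903 0.0909] y [-0.0024 -0.0006  0.0014]
toolz 0.14 108 x [0.0904 0.0906] y [-0.0025 -0.0004  0.0013]
toolz 0.152 86 x [0.0799 0.0906] y [-0.0025 -0.0003  0.0162]
toolz 0.164 85 x [0.0739 0.0905] y [-0.0129 -0.0001  0.0158]
toolz 0.176 87 x [0.0734 0.0795] y [-0.014   0.0003  0.0155]
toolz 0.188 39 x [0.0904 0.0906] y [-0.0024 -0.0006  0.0012]
toolz 0.2 26 x [0.0905 0.0906] y [-0.0026 -0.0006  0.0009]
245 326 0 111
```

View pics/w9.png

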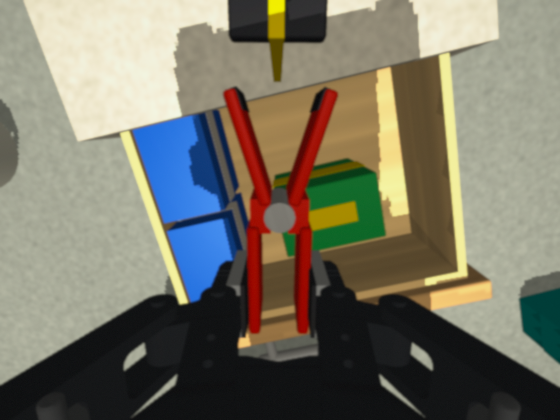

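View pics/s9c.png

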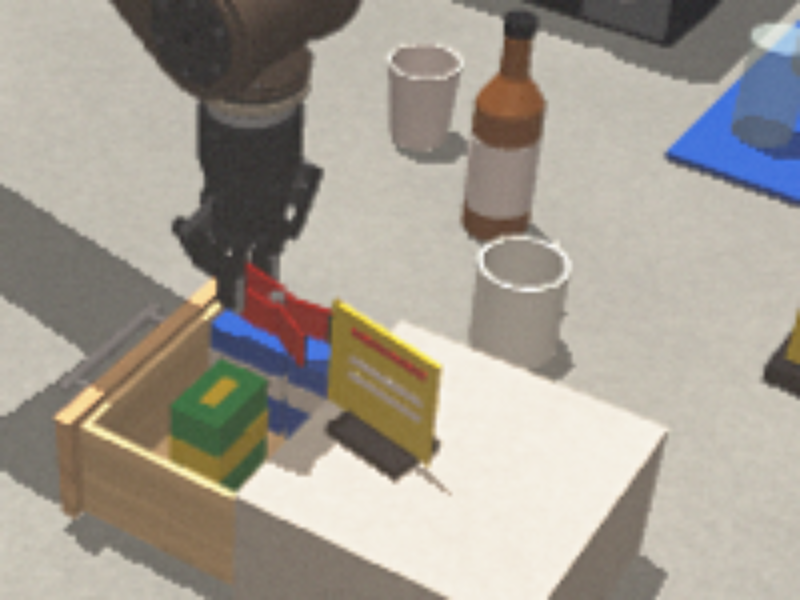

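View pics/t9c.png

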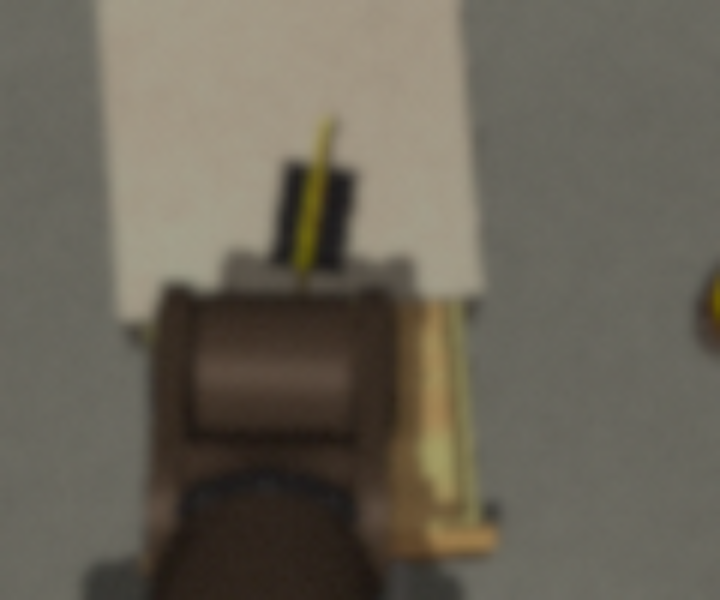

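In the wrist view the card edge is at (277,80): tool x 0.0905, y −0.0005, aligned with the jaw mid-line. The tips are at tool x about 0.081, so I advance 31 mm for a depth of about 22 mm.

apply_moves --increments '[{"linear": [0.008, -0.001, 0], "angular": [0, 0, 0], "grip": 0.02}, {"linear": [0.008, 0, 0], "angular": [0, 0, 0], "grip": 0.02}, {"linear": [0.008, 0, 0], "angular": [0, 0, 0], "grip": 0.02}, {"linear": [0.007, 0, 0], "angular": [0, 0, 0], "grip": 0.02}, {"linear": [0, 0, 0], "angular": [0, 0, 0], "grip": 0.02}, {"linear": [0, 0, 0], "angular": [0, 0, 0], "grip": 0.02}]'

```text
t: 16.1
position: [0.6356, 0.0283, 0.3521]
tcp_rot: [3.141, 0.0, -0.178]
wrist_force: [-0.3, 0.4, -0.9]
width: 0.0244
```

```bash
python3 m.py 10
python3 - <<'E'
from h import *
o=env.get_obs();T=np.array(o['position']);R=Rot.from_euler('xyz',o['tcp_rot']).as_matrix()
c=env.camera_info('wrist');p,d=env.capture('wrist');P=cloud('wrist',d,c);L=(P-T)@R
hsv=cv2.cvtColor(p,cv2.COLOR_RGB2HSV)
y=(P[...,2]>.145)&(P[...,2]<.24)&(P[...,0]>.66)&(abs(L[...,1])<.01)&(hsv[...,0]>15)&(hsv[...,0]<40)&(hsv[...,1]>80)
C=L[y]
print('edge tool x',np.percentile(C[:,0],[1,5]).round(4))
C=C[C[:,2]<.127]
for x0 in np.arange(.055,.12,.01):
    s=C[(C[:,0]>x0)&(C[:,0]<x0+.01)]
    if len(s)>3: print(x0.round(3),np.percentile(s[:,1],[2,50,98]).round(4),s[:,2].mean().round(4))
E
```

```text
[0.6356 0.0283 0.3521] [ 3.1414e+00  3.0000e-04 -1.7820e-01] w 0.024370296154119148 t 16.1 [-0.3  0.4 -0.9]
clip tool: n 7892 xmax 0.0803 ztop 0.1498
0.043 y -0.0108 -0.0031 0.0037 0.0115
0.063 y -0.0153 -0.0089 0.0098 0.0164
0.073 y -0.0183 -0.0121 0.0131 0.0198
0.078 y -0.019 -0.0134 0.0145 0.0206
0.083 y -0.016 -0.0154 0.0182 0.0182
card 2725 [[0.6269, -0.0183, 0.179], [0.7132, 0.0135, 0.2303], [0.7319, 0.0222, 0.2326]]
top edge 2725 ((670.6275634765625, 27.234912872314453), (108.53358459472656, 76.75227355957031), 18.008567810058594)
tool: xmin -0.0146
y near edge [-0.0142  0.0078  0.0426]
edge tool x [0.06   0.0619]
0.055 [-0.0015  0.0005  0.0024] 0.1219
0.065 [-0.0014  0.0005  0.0024] 0.1219
0.075 [-0.0014  0.0007  0.0026] 0.1218
0.085 [-0.0011  0.0007  0.0025] 0.1219
0.095 [-0.0011  0.0007  0.0026] 0.1219
```

View pics/w10.png

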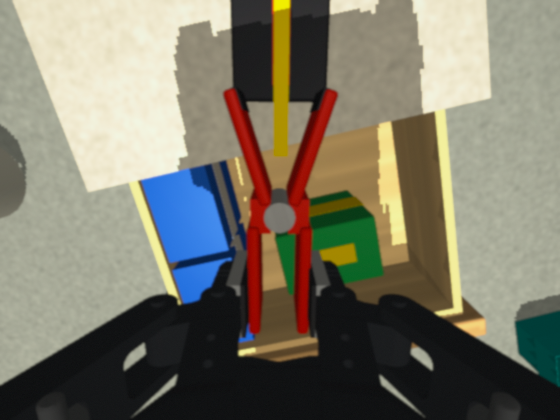

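View pics/s10c.png

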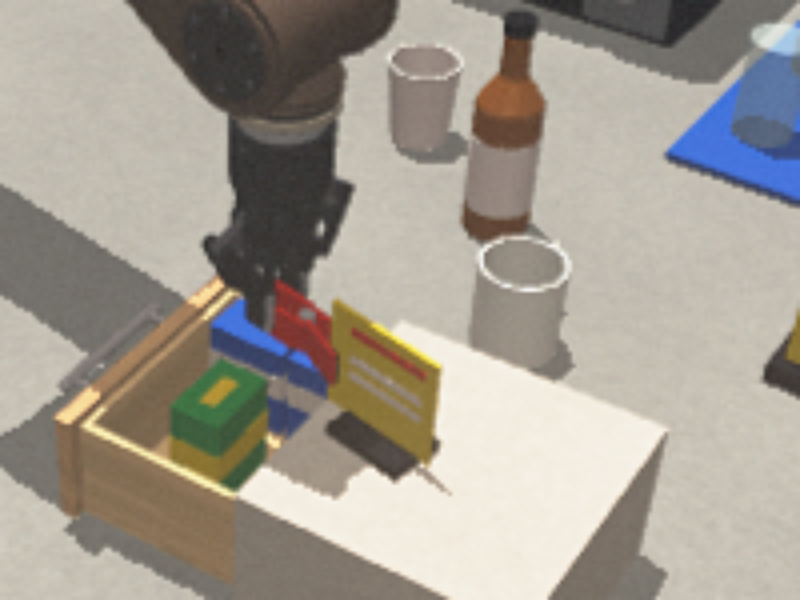

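Run:
```python
from h import *
o=env.get_obs();T=np.array(o['position']);R=Rot.from_euler('xyz',o['tcp_rot']).as_matrix()
c=env.camera_info('scene');K,Rc,t=map(np.array,(c['K'],c['R'],c['t']))
img,d=env.capture('scene')
big=cv2.resize(img[160:260,280:360],(800,1000),interpolation=cv2.INTER_NEAREST)[100:700].copy()
def pr(l):
    w=T+R@np.array(l);q=K@(Rc@w+t);return q[:2]/q[2],w
for nm,l in dict(tipR_in_top=(.081,.0155,.15),tipR_out_top=(.081,.0207,.15),tipR_out_bot=(.081,.0207,.18),tipL=(.081,-.0155,.15),edge_top=(.06,.0005,.122),edge_mid=(.06,.0005,.165),edge_low=(.06,.0005,.21)).items():
    uv,w=pr(l);print(nm,uv.round(1),w.round(4))
    cv2.circle(big,(int((uv[0]+.5-280)*10),int((uv[1]+.5-160)*10-100)),6,(255,0,255) if 'tip' in nm else (0,255,255),2)
cv2.imwrite('pics/chk.png',big[:,:,::-1])
```

```text
tipR_in_top [316.1 217.8] [ 0.7125 -0.0013  0.2023]
tipR_out_top [314.9 218.6] [ 0.7116 -0.0064  0.2023]
tipR_out_bot [314.4 226.6] [ 0.7116 -0.0065  0.1723]
tipL [323.6 213.2] [0.718  0.0292 0.2023]
edge_top [315.  204.6] [0.6945 0.0172 0.2303]
edge_mid [314.2 216.2] [0.6945 0.0172 0.1873]
edge_low [313.5 227.8] [0.6945 0.0171 0.1423]
```

View pics/chk.png

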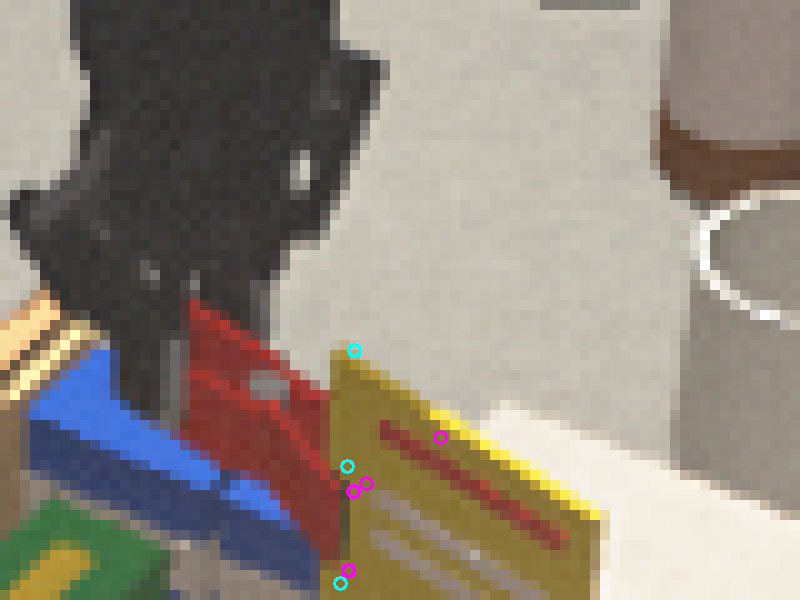

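The projected tip and edge points agree with the picture: the near jaw overlaps the card edge and the far jaw is hidden behind the card. Handing in.

```bash
python3 -c "
from h import *
o=env.get_obs();print(o['t'],o['width'],np.round(o['wrist_force'],1));print(env.job_done())"
```

```text
16.3 0.024144847905583994 [ 0.2  0.3 -1.2]
the job is handed in; nothing more can be done
None
```

I put the green tea carton in the drawer and let go of it. Then I picked up the red clip by its handles, squeezed it fully open and brought its jaws around the stock card's near edge. I handed the job in at 16.3 s, with the clip still held open.

**Last checks**
- **Tea:** it stands upright on the drawer floor, and the drawer looked unmoved.
- **Clip opening:** the fingers are 24 mm apart, against 26 mm given for fully squeezed, so the clip is open to its stop.
- **Jaws on the card:** the tips are about 21 mm past the edge. The card is centred between the jaws to about 1 mm, with roughly 6 mm clear on each side where the edge sits. The clip is at the card's mid-height (z 0.187).
- **Contact:** the wrist force was only about 1 N. The clip is well above the unit's top.
- **Other things:** none of my moves went near them, and the ones in the last scene crop looked unmoved. I did not measure their positions again at the end.

**Disagreements**
- The scene and wrist cameras disagreed by about 3 mm on where the card edge is. I used the wrist reading, because it sees the jaws and the card together.
- In the scene view the near jaw's tip only just overlaps the card edge. Projecting the measured points into that picture gave the same result, to within 1–2 pixels. The far jaw is hidden behind the card there.

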